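Change over the instrument trays at the packing bench

ROBOT

A 7-joint arm with a two-finger parallel gripper is mounted at the origin on the work surface. World frame = base frame: x ahead of the robot, y to its left, z up, the work surface at z = 0. Lengths are in m, angles in rad, forces in N, time in s.
With the tool pointing down it reaches from about 0.4 to 0.875 m from the base axis. Payload 19.3 kg.
Tool frame: the origin (TCP) lies on the centre line of the jaws, within the pads' length; the fingertips stand 8 mm ahead of it and the grasp point (between the pads) lies 11 mm behind it; z points along the fingers, y is the line along which they close (so a half turn about z gives the same grasp; the last joint's range is limited). The gripper opens to 85 mm and grips with 20 to 120 N. Pads are 22 mm wide; open, the fingers measure 114 mm over their backs; the gripper's body (76 mm by 85 mm) begins 54 mm behind the grasp point. The pads swing forward as they close: fully open they stand 13 mm farther back than shut.
Start: joints at [1.246, 0.521, -0.036, 1.599, 0.021, 1.021, -0.113], TCP at [0.158, -0.605, 0.239] pointing down, gripper open.
Joint ranges: [-2.91, 2.91], [-0.3, 2.13], [-1.5, 1.42], [0.17, 2.43], [-1.26, 4.41], [0.16, 1.93], [-2.52, 2.52]. Speed limits (rad/s): [1.89, 1.89, 2.39, 2.39, 3.01, 3.01, 3.01].

INTERFACE

Orientations are given as [roll, pitch, yaw] about the fixed x, y, z axes, in that order (R = Rz(yaw) Ry(pitch) Rx(roll)).
In Python, from plant import get_obs, capture, camera_params, finish_job, search_frame, silhouettes gives the robot as it stands.
- The arm moves only by the shell command python3 -m inch 'ROWS' [FORCE]. ROWS is a JSON object of lists of equal length, an entry for each row: "claw": the opening, from 0 (shut) to 1 (fully open); "dp": the shift along the tool's x, y, z in units of 40 mm (1.0 is 40 mm), a list of three; "turn": the turn about the tool's z in units of 5 degrees (1.0 is 5 degrees). A call has 1 to 5 rows; each row shifts and turns the commanded pose from where the row before left it, along the tool's axes as they then stand; what a row does not reach is not made up. A row lasts 1/12 s, in which the tool goes at most 41.7 mm and 7.16 degrees, less where a joint would pass 70% of its speed; a pose out of reach is approached as far as the arm can. A call is refused whole if a number of a shift passes 1 or a number of a turn 1, either way. A call with a gripper value outside its range is refused whole. The fingers move at their own pace and stop on an object; FORCE is the grip in N (left out, the last holds). Time passes only in rows, so rows that do not move let the fingers close. It gives the time, the measured TCP pose, the force, the opening and the grip force at its end, in the units of the state.
- get_obs(): the state, without advancing time (a new reading comes with each control period).
- capture(name): name is "scene" or "side" or "wrist"; returns the picture (400x640x3 uint8, blue, green, red); there is no depth.
- camera_params(name): a dict with "mtx" (3x3 intrinsics, pixels), "R" (3x3) and "t" (3): a world point X has camera coordinates R X + t. Camera axes: x right, y down, z forward; pixel columns grow to the right and rows downward; lengths in m; the calibration is good to about 2 mm. A picture is of the moment at which its call begins: read the wrist's pose just before it. camera_params takes no time and is no camera call; for the wrist camera it gives the pose at the moment of the call.
- finish_job(): hands the job in; it is judged then, once.
Trained networks look in the newest picture that a camera, given by its name, has taken for a name from the list of things; names that differ only in an ending like _2 or _b are one class to them, and where a whole thing is asked for, a point or a joint stands for the part that bears it (a point fixed in the world has none). Each returns a list of dicts, best first, with "confidence" (0 to 1); they miss things now and then, are a little off and sometimes report something else, mostly with a low value. They report only what shows in the picture. A call takes as long as a camera call.
- search_frame(target, camera): "centre" ([column, row] in pixels, amid what is visible of it).
- silhouettes(target, camera): "pixels" (400x640 bool, what is visible of it) and "centre" ([column, row] in pixels, amid what is visible of it).
The state is a dict: "clock": time; "joint_pos": joint angles; "qd": joint speeds; "effort": joint torques, N m; "eef_pos": TCP position; "tcp_rot": TCP orientation; "force": force on the tool from outside, world axes, zero at the start; "moment": the same for the moment, N m; "grip_width": opening from 0.0 (shut) to 1.0 (fully open); "gripper_force": force on a finger pad.
Only numpy, scipy, OpenCV 4.12 (cv2) and the standard library are available. Lean on these libraries where they do the work, as an engineer would, in place of code of your own. Each camera call takes 0.05 s, during which the arm holds its last target. There are 200 camera calls.

TASK

The tray with the four long instruments is finished but was left standing out: push it fully home on its runners. Then hook a fingertip behind the front lip of the empty tray and draw it all the way out to its stop, ready for packing. Leave the tray with the cups shut, do not pinch the lips between the fingers, and do not disturb anything standing around.

Things in the scene. Friction and masses are not known exactly. Their poses are not given: they have to be found in the camera images.
- loaded_tray (a joint): Slide of the tray that holds four long thin rod instruments with black grips (held in rubber combs; part of the tray). 0 = fully home against its stop, grows in m as it is drawn out towards the robot, 0.12 = fully out at its stop. It starts standing out. About 3 N of friction plus slight damping; it stays where it is left and does not spring.
- empty_tray (a joint): Slide of the empty tray (nothing on its slotted floor, clear inside over its whole length). Same values, friction and size: 0 = fully home, 0.12 = fully out at its stop. It starts home or nearly.
- dock: Aluminium plate fixed on the bench, 280 x 560 x 6 mm, origin at the centre of its underside, x towards its rear. On it three plain steel trays side by side, 190 mm apart, in any order, nearly parallel, each on its own dark runner. A tray is 208 mm long behind its lip, 96 mm wide inside, open at the top, side walls up to 58 mm above the bench; the bench in front of it is free.
- cups_tray (a joint): Slide of the third tray, with three small round metal cups 44 mm wide (part of the tray). Same values. It starts home or nearly and stays there.
- loaded_lip (a point): Middle of the top edge of the front lip of the tray with the long instruments: an upright flat plate 8 mm thick (along x), 120 wide (along y), 50 tall, its top 70 mm above the bench, tray floor 47 mm below its top; point at mid thickness. Its x axis points level towards the tray's rear (the way home), y along the lip, z up; drawing out goes along its -x, towards the robot.
- empty_lip (a point): Middle of the top edge of the front lip of the empty tray: an upright flat plate 8 mm thick (along x), 120 wide (along y), 50 tall, its top 70 mm above the bench, tray floor 47 mm below its top; point at mid thickness. Its x axis points level towards the tray's rear (the way home), y along the lip, z up; drawing out goes along its -x, towards the robot.
- cups_lip (a point): Middle of the top edge of the front lip of the tray with the cups; same shape and axes as the other lips.
- vial: Loose small amber bottle, 30 mm wide, 75 mm tall, standing on the dock in one gap between two trays. Origin at the centre of its foot.
- weight: Loose steel cylinder, 28 mm wide, 45 mm tall, standing on the dock in the other gap. Origin at the centre of its foot.
- rinse: Loose clear bottle 64 mm wide, 150 mm tall, on the bench to the left. Origin at its foot.
- bowl: Loose blue plastic bowl 100 mm wide, 50 mm tall, on the bench to the left. Origin at its foot.
- pen_pot: Loose steel pot 68 mm wide, 80 mm tall, with pens reaching 125 mm, on the bench to the right. Origin at its foot.
- brush: Loose cleaning brush 160 mm long lying on the bench to the right. Origin on its underside.
- tape: Loose black tape dispenser, 140 x 60 mm, 94 mm tall, on the bench to the right. Origin at its underside.

How it is judged:
By the outcome, as a careful person would: the job done as asked, in the order asked, and still so for the second after the job is handed in, with the robot touching nothing.
It also fails if it takes over 45 s, if anything falls off the work surface, if the arm or the gripper's body presses on something with over 40 N, if the wrist force passes 120 N, or if a joint passes its speed limit or range.

## Working session

There is one attempt and no reset: what is moved stays moved. The work goes in short steps, Python scripts to look and compute and a shell command to move; the robot and the scene stay as the last step left them, time stands still between calls to the robot, and variables do not carry over. Pictures are saved under pics/ and viewed, at most 10 in all, crops included, and the job is handed in when it is done.

```bash
ls; mkdir -p pics; python3 - <<'E'
from plant import *
import cv2,numpy as np
o=get_obs();print({k:np.round(v,3).tolist() for k,v in o.items()})
a=capture("scene");b=capture("side")
cv2.imwrite("pics/scene.png",a);cv2.imwrite("pics/side.png",b)
for c in("scene","side"):
    p=camera_params(c);print(c,np.round(p["mtx"],1).tolist(),(-np.array(p["R"]).T@p["t"]).round(3),np.round(p["R"],3).tolist())
    for t in("loaded_lip","empty_lip","cups_lip"):
        print(t,[(np.round(d["centre"],1).tolist(),round(d["confidence"],2)) for d in search_frame(t,c)][:3])
E
```

```text
pics
{'clock': 0.0, 'joint_pos': [1.246, 0.522, -0.036, 1.6, 0.021, 1.021, -0.113], 'qd': [-0.001, -0.003, -0.001, -0.001, -0.001, 0.001, 0.001], 'effort': [-0.001, -92.712, 1.979, -36.993, 0.018, 0.008, -0.0], 'eef_pos': [0.157, -0.605, 0.239], 'tcp_rot': [-3.14, 0.0, 0.255], 'force': [0.328, -0.197, -0.508], 'moment': [0.062, -0.012, -0.002], 'gripper_force': 0.0, 'grip_width': 0.999}
scene [[364.7, 0.0, 320.9], [0.0, 364.7, 194.7], [0.0, 0.0, 1.0]] [ 0.953 -0.657  1.011] [[0.832, 0.554, 0.017], [0.451, -0.659, -0.602], [-0.322, 0.508, -0.798]]
loaded_lip [([380.6, 161.5], 0.65), ([187.2, 258.8], 0.17), ([323.0, 241.9], 0.16)]
empty_lip [([362.4, 204.9], 0.66), ([401.9, 120.7], 0.42)]
cups_lip [([322.6, 241.4], 0.86)]
side [[431.4, 0.0, 326.6], [0.0, 431.4, 200.3], [0.0, 0.0, 1.0]] [0.492 1.114 0.743] [[-0.995, -0.092, 0.023], [-0.066, 0.501, -0.863], [0.068, -0.861, -0.505]]
loaded_lip [([294.9, 250.7], 0.57), ([292.9, 326.1], 0.38), ([294.3, 211.0], 0.24)]
empty_lip [([289.7, 211.9], 0.9)]
cups_lip [([309.9, 181.7], 0.7)]
```

View pics/scene.png

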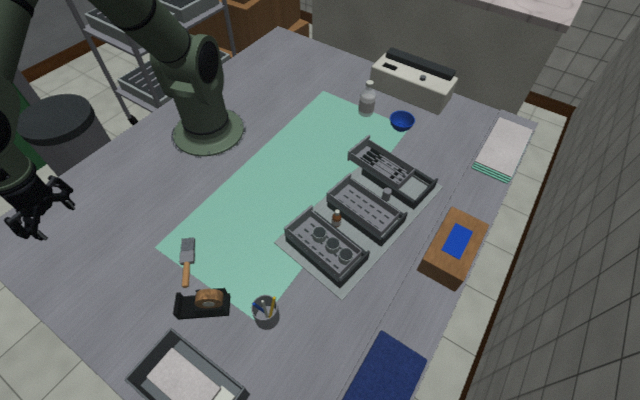

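View pics/side.png

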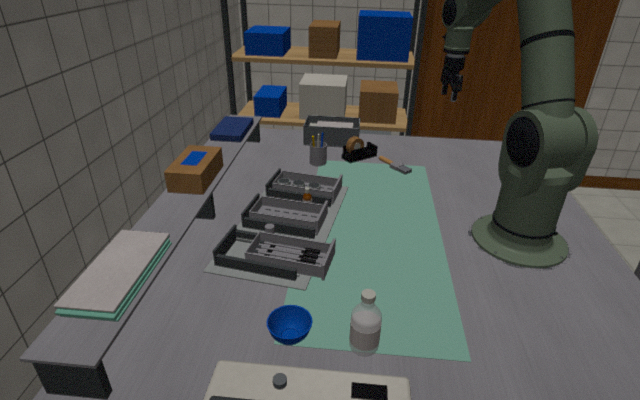

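The scene shows the loaded tray (lip near 360,150, standing out), the empty tray in the middle (lip about 340,200) and the cups tray at the right (lip about 300,235). The vial is at (337,216) and the weight at (387,195). I'll enlarge both to get the lip corners.

```bash
python3 - <<'E'
import cv2,numpy as np
a=cv2.imread("pics/scene.png")[125:290,275:445];b=cv2.imread("pics/side.png")[160:290,205:345]
cv2.imwrite("pics/sc.png",cv2.resize(a[:130,:130],None,fx=4.6,fy=4.6,interpolation=2));cv2.imwrite("pics/si.png",cv2.resize(b,None,fx=4.6,fy=4.6,interpolation=2))
E
```

```text
(no output)
```

View pics/sc.png

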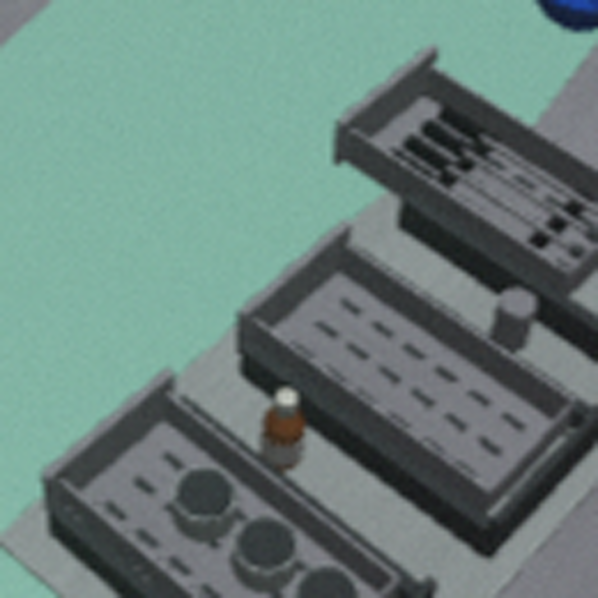

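View pics/si.png

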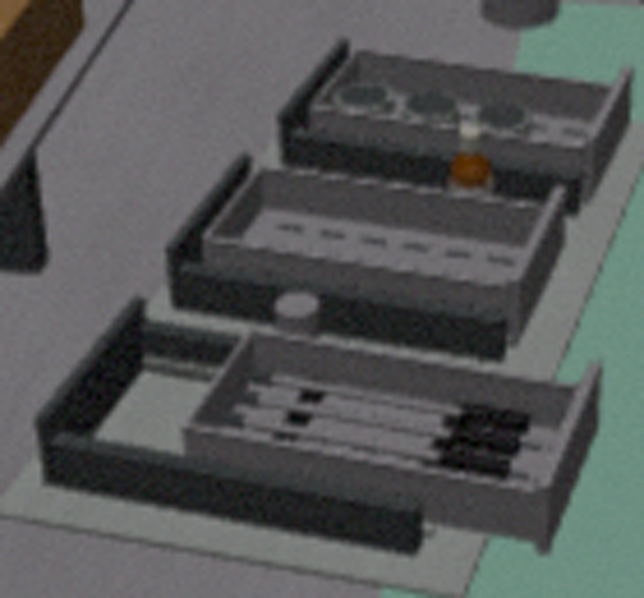

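The crops show the lip top edges. In scene-crop pixels they are loaded (432,48)-(340,125), empty (346,228)-(243,315) and cups (168,374)-(47,482). Next I'll back-project them at z=0.07.

```bash
cat > h.py <<'E'
import numpy as np
from plant import *
def back(c,uv,z,p=None):
    p=p or camera_params(c);R=np.array(p["R"]);t=np.array(p["t"])
    d=R.T@np.linalg.solve(p["mtx"],[uv[0],uv[1],1]);o=-R.T@t
    return o+d*(z-o[2])/d[2]
def rowinfo():
    from scipy.spatial.transform import Rotation as Ro
    o=get_obs();return np.array(o["eef_pos"]),Ro.from_euler('xyz',o["tcp_rot"])
E
python3 - <<'E'
from h import *
S={"loaded":[(432,48),(340,125)],"empty":[(346,228),(243,315)],"cups":[(168,374),(47,482)]}
T={"loaded":[(550,485),(598,365)],"empty":[(517,285),(562,183)],"cups":[(588,165),(630,68)]}
for n in S:
  for c,Q,o in(("scene",S,(275,125)),("side",T,(205,160))):
    a,b=[back(c,np.array(o)+np.array(q)/4.6,.07) for q in Q[n]]
    m=(a+b)/2;d=a-b;print(n,c,m.round(3),"len",np.linalg.norm(d).round(3),"tray yaw",np.degrees(np.arctan2(-d[0],d[1])).round(1))
for n,uv,z in(("vial_cap",(286,400),.075),("weight",(519,300),.045),("rear_empty",(590,430),.058)):
  print(n,back("scene",np.array((275,125))+np.array(uv)/4.6,z).round(3))
for n in("rinse","bowl","pen_pot","tape","brush"):
  print(n,[back("scene",d["centre"],.03).round(2) for d in search_frame(n,"scene")][:1])
# runner/plate edges via side: rear wall tops
for uv in((140,300),(40,420),(248,158),(170,255)): print(back("side",np.array((205,160))+np.array(uv)/4.6,.05).round(3))
E
```

```text
loaded scene [0.558 0.213 0.07 ] len 0.116 tray yaw -8.5
loaded side [0.55  0.226 0.07 ] len 0.114 tray yaw -8.6
empty scene [0.598 0.014 0.07 ] len 0.112 tray yaw -9.7
empty side [0.59  0.027 0.07 ] len 0.129 tray yaw -7.2
cups scene [ 0.565 -0.171  0.07 ] len 0.117 tray yaw -8.0
cups side [ 0.556 -0.139  0.07 ] len 0.152 tray yaw -7.4
vial_cap [ 0.654 -0.088  0.075]
weight [0.738 0.101 0.045]
rear_empty [0.833 0.018 0.058]
rinse [array([0.44, 0.51, 0.03])]
bowl [array([0.62, 0.47, 0.03])]
pen_pot [array([ 0.66, -0.44,  0.03])]
tape []
brush [array([ 0.36, -0.45,  0.03])]
[0.832 0.108 0.05 ]
[0.855 0.235 0.05 ]
[ 0.807 -0.077  0.05 ]
[0.828 0.054 0.05 ]
```

```bash
python3 -m inch '{"claw":[0,0,0,0,0],"dp":[[1,0,0],[1,0,0],[1,0,0],[1,0,0],[1,0,0]],"turn":[0.92,0.92,0.92,0.92,0.92]}'; python3 -m inch '{"claw":[0,0,0,0,0],"dp":[[0.6,-1,0],[0.6,-1,0],[0.6,-1,0],[0.6,-1,0],[0.6,-1,0]],"turn":[0,0,0,0,0]}'
```

```text
clock: 1.07
eef_pos: [0.3575, -0.5853, 0.2397]
tcp_rot: [3.142, -0.0, -0.15]
force: [-1.4, -0.7, 0.9]
grip_width: 0.297
gripper_force: 0.0
clock: 1.48
eef_pos: [0.4885, -0.4233, 0.2394]
tcp_rot: [-3.142, -0.0, -0.147]
force: [0.2, -0.3, 0.3]
grip_width: -0.003
gripper_force: 0.0
```

```bash
python3 -m inch '{"claw":[0,0,0,0,0],"dp":[[-0.2,-1,0],[-0.2,-1,0],[-0.2,-1,0],[-0.2,-1,0],[-0.2,-1,0]],"turn":[0,0,0,0,0]}'; python3 -m inch '{"claw":[0,0,0,0,0],"dp":[[-0.2,-1,-0.3],[-0.2,-1,-0.3],[-0.2,-1,-0.3],[-0.2,-1,0],[0,0,0]],"turn":[0,0,0,0,0]}'; python3 - <<'E'
from h import *
import cv2
p=camera_params("wrist");a=capture("wrist");cv2.imwrite("pics/w1.png",a);np.savez("w1.npz",**p)
print((-np.array(p["R"]).T@p["t"]).round(3),np.round(p["R"],2).tolist(),np.round(p["mtx"],0).tolist())
E
```

```text
clock: 1.9
eef_pos: [0.4767, -0.2195, 0.2394]
tcp_rot: [3.142, -0.0, -0.147]
force: [1.4, 0.1, -1.2]
grip_width: -0.002
gripper_force: 0.0
clock: 2.32
eef_pos: [0.4691, -0.0537, 0.2755]
tcp_rot: [-3.139, -0.002, -0.139]
force: [1.0, 0.9, -0.1]
grip_width: 0.001
gripper_force: 0.0
[ 0.55  -0.065  0.411] [[-0.14, -0.99, -0.0], [-0.94, 0.13, 0.32], [-0.31, 0.05, -0.95]] [[325.0, 0.0, 317.0], [0.0, 325.0, 202.0], [0.0, 0.0, 1.0]]
```

View pics/w1.png

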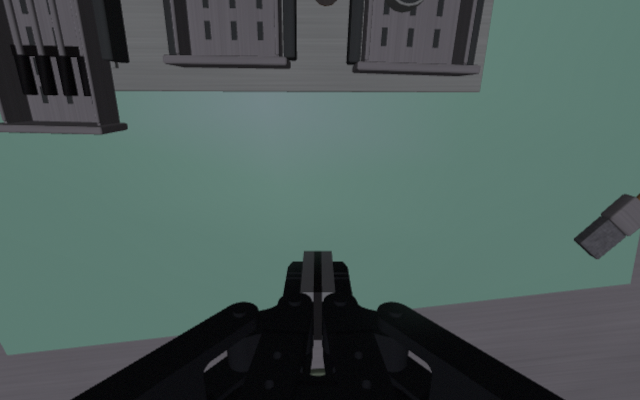

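The wrist view shows the empty lip's top at (164,60)-(287,61), the cups lip at (357,66)-(479,70) and the loaded lip at (0,127)-(103,128). The loaded lip's lower front corner shows at (126,126).

```bash
python3 - <<'E'
from h import *
p=dict(np.load("w1.npz"))
for n,A,B in(("loaded",(-19,127),(103,128)),("empty",(164,60),(287,61)),("cups",(357,66),(479,70))):
    a=back(0,A,.07,p);b=back(0,B,.07,p);d=a-b
    print(n,((a+b)/2).round(4),a.round(3),b.round(3),np.linalg.norm(d).round(3),np.degrees(np.arctan2(-d[0],d[1])).round(1))
P,R=rowinfo();print(P,R.as_matrix().round(3).tolist())
E
```

```text
loaded [0.5558 0.2213 0.07  ] [0.565 0.283 0.07 ] [0.547 0.159 0.07 ] 0.126 -8.4
empty [0.5917 0.0198 0.07  ] [0.6   0.079 0.07 ] [ 0.583 -0.039  0.07 ] 0.119 -8.4
cups [ 0.5592 -0.1638  0.07  ] [ 0.569 -0.105  0.07 ] [ 0.549 -0.222  0.07 ] 0.119 -9.7
[ 0.46910963 -0.05719639  0.27517924] [[0.99, -0.14, 0.001], [-0.14, -0.99, 0.001], [0.001, -0.001, -1.0]]
```

```bash
python3 -m inch '{"claw":[0,0,0,0,0],"dp":[[0,-0.9,0.3],[0,-0.9,0.3],[0,-0.9,0.3],[0,-0.9,0.3],[0,-0.9,0.3]],"turn":[0,0,0,0,0]}'; python3 -m inch '{"claw":[0,0,0,0,0],"dp":[[0,-0.9,0.3],[0,-0.9,0.3],[0,-0.9,0.3],[0,0,0],[0,0,0]],"turn":[0,0,0,0,0]}'
```

```text
clock: 2.78
eef_pos: [0.4956, 0.118, 0.214]
tcp_rot: [3.141, -0.0, -0.148]
force: [1.3, -0.1, -0.4]
grip_width: 0.001
gripper_force: 0.0
clock: 3.2
eef_pos: [0.5108, 0.2251, 0.1774]
tcp_rot: [3.141, 0.001, -0.144]
force: [0.7, -1.4, 0.6]
grip_width: -0.003
gripper_force: 0.0
```

```bash
python3 -m inch '{"claw":[0,0,0,0,0],"dp":[[0,0,0.8],[0,0,0.8],[0,0,0.8],[0,0,0.75],[0,0,0]],"turn":[0,0,0,0,0]}'; python3 -m inch '{"claw":[0,0,0,0,0],"dp":[[0.2,0,0],[0.2,0,0],[0.2,0,0],[0.2,0,0],[0.2,0,0]],"turn":[0,0,0,0,0]}'
```

```text
clock: 3.62
eef_pos: [0.5092, 0.2211, 0.0483]
tcp_rot: [3.137, 0.005, -0.148]
force: [-2.3, -0.7, -0.8]
grip_width: 0.0
gripper_force: 0.0
clock: 4.03
eef_pos: [0.5519, 0.218, 0.0539]
tcp_rot: [-3.141, -0.001, -0.147]
force: [-4.1, -0.2, 3.1]
grip_width: 0.001
gripper_force: 2.0
```

```bash
python3 -m inch '{"claw":[0,0,0,0,0],"dp":[[0.2,0,0],[0.2,0,0],[0.2,0,0],[0.2,0,0],[0.1,0,0]],"turn":[0,0,0,0,0]}'; python3 -m inch '{"claw":[0,0,0,0,0],"dp":[[0.1,0,0],[0.1,0,0],[0.1,0,0],[0.1,0,0],[0.1,0,0]],"turn":[0,0,0,0,0]}'
```

```text
clock: 4.45
eef_pos: [0.5874, 0.2126, 0.0525]
tcp_rot: [-3.142, -0.0, -0.147]
force: [-4.1, -1.2, 2.5]
grip_width: -0.003
gripper_force: 1.8
clock: 4.87
eef_pos: [0.6062, 0.2098, 0.0525]
tcp_rot: [3.141, 0.0, -0.147]
force: [-3.9, -2.3, 0.7]
grip_width: -0.0
gripper_force: 1.8
```

```bash
python3 -m inch '{"claw":[0,0,0,0,0],"dp":[[0.05,0,0],[0.05,0,0],[0.05,0,0],[0.05,0,0],[0.05,0,0]],"turn":[0,0,0,0,0]}'; python3 -m inch '{"claw":[0,0,0,0,0],"dp":[[0.05,0,0],[0.05,0,0],[0.05,0,0],[0,0,0],[0,0,0]],"turn":[0,0,0,0,0]}'
```

```text
clock: 5.28
eef_pos: [0.6103, 0.2093, 0.0522]
tcp_rot: [3.138, 0.011, -0.145]
force: [-56.3, -1.7, 40.9]
grip_width: -0.002
gripper_force: 27.7
clock: 5.7
eef_pos: [0.6105, 0.2096, 0.0516]
tcp_rot: [3.136, 0.021, -0.143]
force: [-81.7, -0.2, 52.1]
grip_width: 0.001
gripper_force: 40.5
```

```bash
python3 -m inch '{"claw":[0,0,0,0,0],"dp":[[-0.2,0,0],[-0.4,0,0],[-0.4,0,0],[-0.1,0,-0.8],[0,0,-0.9]],"turn":[0,0,0,0,0]}'; python3 -m inch '{"claw":[0,0,0,0,0],"dp":[[0,0,-0.9],[0,0,-0.9],[0,0.5,0],[0.4,0.9,0],[0.4,0.9,0]],"turn":[0,0,0,0,0]}'; python3 -m inch '{"claw":[0,0,0,0,0],"dp":[[0.5,0.9,0],[0.5,0.9,0],[0.3,0.5,0],[0,0,0],[0,0,0]],"turn":[0,0,0,0,0]}'; python3 - <<'E'
from h import *
import cv2
p=camera_params("wrist");a=capture("wrist");s=capture("scene")
cv2.imwrite("pics/w2.png",np.hstack([a[:, :],])) ;cv2.imwrite("pics/s2.png",cv2.resize(s[125:290,275:445],None,fx=3.4,fy=3.4,interpolation=2));np.savez("w2.npz",**p)
E
```

```text
clock: 6.12
eef_pos: [0.5764, 0.2146, 0.1198]
tcp_rot: [3.14, 0.003, -0.145]
force: [1.3, 0.0, 0.4]
grip_width: 0.0
gripper_force: 0.0
clock: 6.53
eef_pos: [0.5972, 0.1189, 0.1939]
tcp_rot: [-3.14, -0.003, -0.143]
force: [0.4, -1.4, -0.1]
grip_width: 0.001
gripper_force: 0.0
clock: 6.95
eef_pos: [0.6354, 0.0183, 0.1927]
tcp_rot: [-3.141, -0.001, -0.149]
force: [-0.1, 0.2, 0.9]
grip_width: -0.0
gripper_force: 0.0
```

View pics/s2.png

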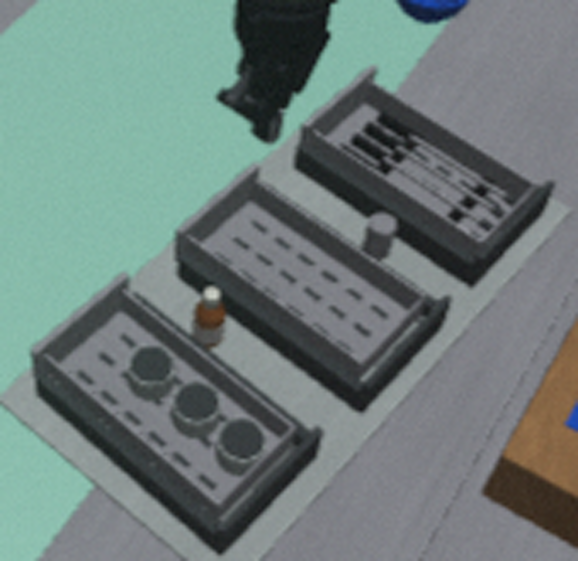

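View pics/w2.png

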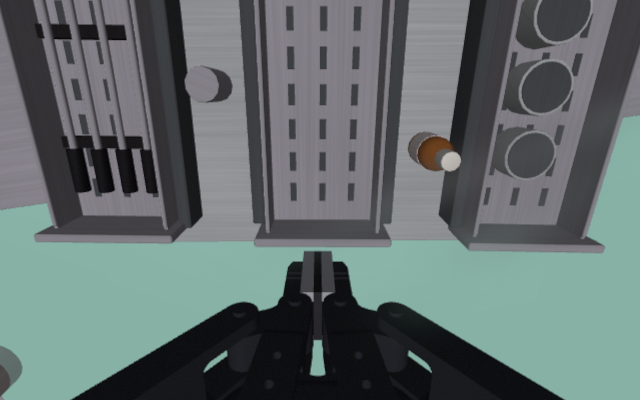

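The scene view shows the loaded tray home with its rear against the runner end. In the wrist view the empty lip's top runs from (257,242) to (390,241).

```bash
python3 - <<'E'
from h import *
p=dict(np.load("w2.npz"))
for n,A,B in(("loaded",(37,237),(174,239)),("empty",(256,241),(390,241)),("cups",(469,244),(602,247))):
    a=back(0,A,.07,p);b=back(0,B,.07,p);d=a-b
    print(n,((a+b)/2).round(4),np.linalg.norm(d).round(3),np.degrees(np.arctan2(-d[0],d[1])).round(1))
P,R=rowinfo();print(P,R.as_euler('xyz').round(3))
E
```

```text
loaded [0.6252 0.2066 0.07  ] 0.119 -9.4
empty [0.5943 0.02   0.07  ] 0.117 -8.5
cups [ 0.5625 -0.1634  0.07  ] 0.117 -9.9
[0.63471331 0.0208243  0.19273565] [-3.141e+00 -1.000e-03 -1.460e-01]
```

```bash
python3 -m inch '{"claw":[0,0,0,0,0],"dp":[[0,0,0.8],[0,0,0.8],[0,0,0.8],[0,0,0.8],[0,0,0.4]],"turn":[0,0,0,0,0]}'; python3 -m inch '{"claw":[0,0,0,0,0],"dp":[[0,0,0],[-0.2,0,0],[-0.2,0,0],[-0.2,0,0],[-0.2,0,0]],"turn":[0,0,0,0,0]}'
```

```text
clock: 7.47
eef_pos: [0.633, 0.0215, 0.0453]
tcp_rot: [-3.142, 0.003, -0.144]
force: [-0.2, -0.6, -1.1]
grip_width: -0.0
gripper_force: 0.0
clock: 7.88
eef_pos: [0.6031, 0.025, 0.0502]
tcp_rot: [-3.141, -0.003, -0.146]
force: [5.1, 0.3, 0.4]
grip_width: -0.002
gripper_force: 2.1
```

```bash
python3 -m inch '{"claw":[0,0,0,0,0],"dp":[[-0.3,0,0],[-0.3,0,0],[-0.3,0,0],[-0.3,0,0],[-0.3,0,0]],"turn":[0,0,0,0,0]}'; python3 -m inch '{"claw":[0,0,0,0,0],"dp":[[-0.2,0,0],[-0.2,0,0],[-0.2,0,0],[-0.1,0,0],[-0.1,0,0]],"turn":[0,0,0,0,0]}'
```

```text
clock: 8.3
eef_pos: [0.544, 0.0339, 0.0501]
tcp_rot: [-3.14, -0.004, -0.146]
force: [5.6, 1.3, 2.8]
grip_width: 0.001
gripper_force: 2.3
clock: 8.72
eef_pos: [0.5116, 0.038, 0.0488]
tcp_rot: [-3.142, -0.0, -0.147]
force: [3.6, 0.5, 2.2]
grip_width: -0.004
gripper_force: 1.8
```

```bash
python3 -m inch '{"claw":[0,0,0,0,0],"dp":[[-0.1,0,0],[-0.05,0,0],[-0.05,0,0],[-0.05,0,0],[-0.05,0,0]],"turn":[0,0,0,0,0]}'
```

```text
clock: 9.13
eef_pos: [0.5, 0.0397, 0.0485]
tcp_rot: [-3.142, -0.0, -0.147]
force: [2.6, 0.1, 1.1]
grip_width: -0.003
gripper_force: 1.6
```

```bash
python3 -m inch '{"claw":[0,0,0,0,0],"dp":[[-0.05,0,0],[-0.05,0,0],[-0.05,0,0],[-0.05,0,0],[-0.05,0,0]],"turn":[0,0,0,0,0]}'
```

```text
clock: 9.55
eef_pos: [0.4972, 0.0404, 0.0495]
tcp_rot: [-3.138, -0.013, -0.148]
force: [54.0, -13.8, -34.2]
grip_width: -0.001
gripper_force: 27.8
```

```bash
python3 -m inch '{"claw":[0,0,0,0,0],"dp":[[0.2,0,0],[0.3,0,0],[0.3,0,0],[0,0,-0.8],[0,0,-0.9]],"turn":[0,0,0,0,0]}'; python3 -m inch '{"claw":[0,0,0,0,0],"dp":[[0,0,-0.9],[0,0,-0.9],[0,0,-0.9],[0,0,0],[0,0,0]],"turn":[0,0,0,0,0]}'; python3 - <<'E'
from h import *
import cv2
p=camera_params("wrist");a=capture("wrist");s=capture("scene")
cv2.imwrite("pics/f.png",cv2.resize(np.vstack([a[:300],cv2.resize(s[100:340,150:470],(640,480))]),(574,700))[:600]);np.savez("w3.npz",**p)
cv2.imwrite("pics/w3.png",a);cv2.imwrite("pics/s3.png",s)
E
```

```text
clock: 9.97
eef_pos: [0.5198, 0.0361, 0.1151]
tcp_rot: [3.14, 0.006, -0.147]
force: [0.7, 0.1, 1.5]
grip_width: -0.002
gripper_force: 0.0
clock: 10.38
eef_pos: [0.5219, 0.0364, 0.226]
tcp_rot: [-3.141, -0.002, -0.147]
force: [-0.7, -0.2, 0.2]
grip_width: -0.0
gripper_force: 0.0
```

View pics/f.png

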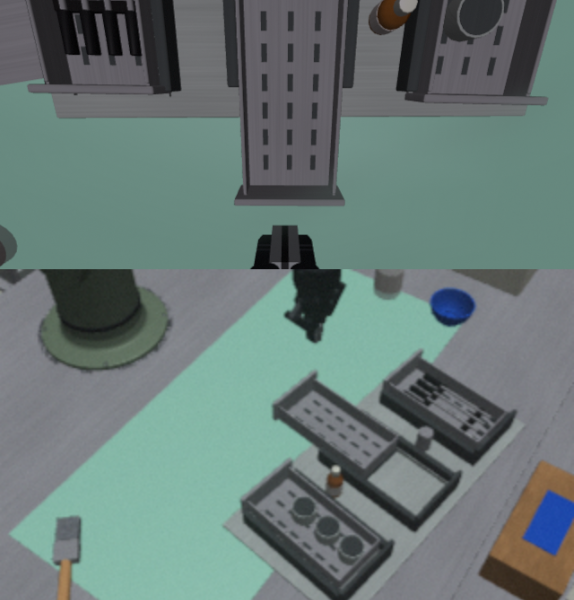

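The final view shows the empty tray drawn out (lip about row 225 in the wrist picture), the loaded and cups trays shut, and the vial and weight still standing. I'll check the travel and that the loaded tray didn't rebound.

```bash
python3 - <<'E'
from h import *
p=dict(np.load("w3.npz"));x=np.array([np.cos(.148),-np.sin(.148),0])
for n,A,B,o in(("loaded",(32,99),(193,102),(.6252,.2066,.07)),("empty",(262,225),(384,225),(.5943,.02,.07)),("cups",(453,108),(610,112),(.5625,-.1634,.07))):
    a=back(0,A,.07,p);b=back(0,B,.07,p);m=(a+b)/2
    print(n,m.round(4),"out by",((np.array(o)-m)@x).round(4),np.linalg.norm(a-b).round(3))
E
```

```text
loaded [0.6223 0.1992 0.07  ] out by 0.0017 0.137
empty [0.4821 0.0374 0.07  ] out by 0.1135 0.118
cups [ 0.5619 -0.1557  0.07  ] out by 0.0017 0.136
```

```bash
python3 -c "from plant import *;print(finish_job())"
```

```text
the job is handed in; nothing more can be done
None
```

The job is handed in: I pushed the instrument tray home against its stop, then drew the empty tray out about 114 mm until it hit its stop. The cups tray stayed shut, and the vial and weight were still standing in the last picture.

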